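# Clear the lid and put the walnuts away

## Task

Put the walnuts away in the pantry bin: first clear every spice jar off the bin's lid and stand it upright in the wooden spice tray, then lift the lid off and lay it on the counter, pick up the scoop and tip its walnuts into the bin. Any walnut left on the counter goes into the bin too; then set the scoop back upright on the counter, and put the lid fully back on. Never let a jar fall over, and leave the soap bottle, the mug and the can where they are.

Things in the scene. Friction and masses are not known exactly. Their poses are not given: they have to be found in the camera images.
- bin: White open-topped pantry bin, fixed to the counter: outside 165 (its x) by 205 (its y) by 100 mm high, walls and floor 5 mm. Origin at the centre of its underside, z up.
- lid: Loose wooden lift-off lid of the bin, 0.3 kg: plate 175 (x) by 215 (y) by 8 mm; under it a block 143 by 183 by 10 mm that sits in the bin's mouth with 6 mm of play on each side. Fits either way round. Origin at the centre of the plate's underside, z up: 100 mm above the bin's origin when on the bin, 10 mm above the counter when laid down upright.
- lid_grip (a point): Middle of the lid's steel grip bar, 40 mm above the lid's origin. The bar runs along the lid's x: 80 mm long, 14 mm wide (y), 16 mm high, with 24 mm of free space below it to the plate, between two 12 mm posts 68 mm apart. Same axes as the lid.
- spice_tray: Shallow wooden spice tray, fixed to the counter: outside 220 (x) by 100 (y) by 20 mm high, walls and floor 5 mm; room for the three jars in a row along its x, 65 mm apart. Origin at the centre of its underside.
- scoop: Loose green kitchen scoop, 0.25 kg, with walnuts: floor 4 mm thick, flat from x = -76 to +20 mm, then a ramp climbing 15 mm to the open mouth at x = +90 mm; back wall at x = -80 and side walls at y = +-65 mm, 45 mm high. Origin at the underside below the grip bar; +x points out of the mouth. Walnuts run out over the mouth when +x is tipped down 45 to 60 degrees.
- scoop_grip (a point): Middle of the scoop's steel grip bar, 113 mm above the scoop's origin. The bar runs along the scoop's y: 130 mm long, 14 mm wide (x), 16 mm high, on posts at y = +-62 mm. Same axes as the scoop.
- soap: Bystander: green bottle of washing-up soap, 60 mm across, 170 mm high. Origin at the underside.
- mug: Bystander: blue mug, 80 mm across, 90 mm high, handle to its +y. Origin at the underside.
- can: Bystander: food can with an orange label, 70 mm across, 75 mm high. Origin at the underside.
- jar1: Glass spice jar with its cap green, 44 mm across, 80 mm high, 0.15 kg; straight-sided up to 47 mm, the neck and cap above are 40 mm across. Stands on the lid at the start; may be absent. Origin at the centre of its underside, z up.
- jar2: Glass spice jar with its cap orange, 44 mm across, 80 mm high, 0.15 kg; straight-sided up to 47 mm, the neck and cap above are 40 mm across. Stands on the lid at the start; may be absent. Origin at the centre of its underside, z up.
- jar3: Glass spice jar with its cap dark grey, 44 mm across, 80 mm high, 0.15 kg; straight-sided up to 47 mm, the neck and cap above are 40 mm across. Stands on the lid at the start; may be absent. Origin at the centre of its underside, z up.
- nut1: Brown walnut in its shell, 34 mm thick and 36 mm long, 14 g, in the scoop at the start; may be absent. Origin at its centre; it stays where it is set down but may roll over when pushed.
- nut2: Brown walnut in its shell, 34 mm thick and 36 mm long, 14 g, in the scoop at the start; may be absent. Origin at its centre; it stays where it is set down but may roll over when pushed.
- nut3: Brown walnut in its shell, 34 mm thick and 36 mm long, 14 g, in the scoop at the start; may be absent. Origin at its centre; it stays where it is set down but may roll over when pushed.
- nut4: Brown walnut in its shell, 34 mm thick and 36 mm long, 14 g, in the scoop at the start; may be absent. Origin at its centre; it stays where it is set down but may roll over when pushed.
- nut5: Brown walnut in its shell, 34 mm thick and 36 mm long, 14 g, lying loose on the counter at the start; may be absent. Origin at its centre; it stays where it is set down but may roll over when pushed.
- nut6: Brown walnut in its shell, 34 mm thick and 36 mm long, 14 g, lying loose on the counter at the start; may be absent. Origin at its centre; it stays where it is set down but may roll over when pushed.
There are look-alikes about, which are no part of the job. Several things look just like the scoop: the one meant starts nearest to the robot's base.

How it is judged:
On the way, in this order (a step that is already met when the one before it is completed fails the run):
1. Every jar stands upright in the spice tray (x of jar1 in the frame of spice_tray between -0.105 and 0.105 m and y of jar1 in the frame of spice_tray between -0.045 and 0.045 m and z of jar1 in the frame of spice_tray between -0.01 and 0.012 m and angle between each of jar1, jar2, jar3's own z axis and vertical below 0.12 rad and x of jar2 in the frame of spice_tray between -0.105 and 0.105 m and y of jar2 in the frame of spice_tray between -0.045 and 0.045 m and z of jar2 in the frame of spice_tray between -0.01 and 0.012 m and x of jar3 in the frame of spice_tray between -0.105 and 0.105 m and y of jar3 in the frame of spice_tray between -0.045 and 0.045 m and z of jar3 in the frame of spice_tray between -0.01 and 0.012 m), for 0.2 s.
2. The lid is off the bin, down on the counter (horizontal distance between lid and bin above 0.12 m and height (world z) of lid below 0.06 m), for 0.2 s.
3. The scoop is tipped over the bin (angle between scoop's own z axis and vertical above 0.5 rad and horizontal distance between scoop and bin below 0.2 m and height (world z) of scoop above 0.08 m), for 0.1 s.
At the end, for the whole second after the job is handed in: Every jar stands upright (within 7 degrees) on the spice tray's floor, every walnut is inside the bin, the lid sits home on the bin (within 13 mm sideways, 4 mm in height and 2.3 degrees), the scoop stands upright (within 6 degrees) on the counter, and all is at rest (all of step 1 and x of nut1 in the frame of bin between -0.08 and 0.08 m and y of nut1 in the frame of bin between -0.1 and 0.1 m and z of nut1 in the frame of bin between 0 and 0.095 m and x of nut2 in the frame of bin between -0.08 and 0.08 m and y of nut2 in the frame of bin between -0.1 and 0.1 m and z of nut2 in the frame of bin between 0 and 0.095 m and x of nut3 in the frame of bin between -0.08 and 0.08 m and y of nut3 in the frame of bin between -0.1 and 0.1 m and z of nut3 in the frame of bin between 0 and 0.095 m and x of nut4 in the frame of bin between -0.08 and 0.08 m and y of nut4 in the frame of bin between -0.1 and 0.1 m and z of nut4 in the frame of bin between 0 and 0.095 m and x of nut5 in the frame of bin between -0.08 and 0.08 m and y of nut5 in the frame of bin between -0.1 and 0.1 m and z of nut5 in the frame of bin between 0 and 0.095 m and x of nut6 in the frame of bin between -0.08 and 0.08 m and y of nut6 in the frame of bin between -0.1 and 0.1 m and z of nut6 in the frame of bin between 0 and 0.095 m and horizontal distance between lid and bin below 0.013 m and z of lid in the frame of bin between 0.095 and 0.104 m and angle between lid's own z axis and vertical below 0.04 rad and angle between scoop's own z axis and vertical below 0.1 rad and height (world z) of scoop below 0.012 m and linear speed of each of scoop, lid, jar1, jar2, jar3 below 0.03 m/s); the robot touches nothing.
It fails at once if a jar falls over (angle between any of jar1, jar2, jar3's own z axis and vertical above 0.8 rad).
It fails at once if a bystander is pushed more than 30 mm or tipped (distance of any of soap, mug, can from where it was at the start of the episode above 0.03 m or angle between any of soap, mug, can's own z axis and vertical above 0.4 rad).
Of jar1, jar2, jar3 only 1 to 3 are there at a start; the rules pass over those that are not, and their reading is None.
Of nut1, nut2, nut3, nut4, nut5, nut6 only 3 to 6 are there at a start; the rules pass over those that are not, and their reading is None.
At some moment in a run one of scoop, nut1, nut2, nut3, nut4, nut5, nut6 may be knocked a few centimetres aside while the robot is not near it.
It also fails if it takes over 210 s, if anything falls off the work surface, if the arm or the gripper's body presses on something with over 40 N, if the wrist force passes 120 N, or if a joint passes its speed limit or range.

## Robot

A 6-joint arm with a two-finger parallel gripper is mounted at the origin on the work surface. World frame = base frame: x ahead of the robot, y to its left, z up, the work surface at z = 0. Lengths are in m, angles in rad, forces in N, time in s.
With the tool pointing down it reaches from about 0.2 to 0.875 m from the base axis. Payload 3.4 kg.
Tool frame: the origin (TCP) lies at the centre of the arm's flange, where the gripper is bolted on; the fingertips stand 199 mm ahead of it and the grasp point (between the pads) lies 180 mm ahead of it; z points along the fingers, y is the line along which they close (so a half turn about z gives the same grasp; the last joint's range is limited). The gripper opens to 94 mm and grips with 3 to 60 N. Pads are 16 mm wide; open, the fingers measure 119 mm over their backs; the gripper's body (75 mm by 177 mm) begins 78 mm behind the grasp point.
Start: joints at [-1.343, 0.276, 1.505, -0, 1.361, -0.121], TCP at [0.197, -0.54, 0.405] pointing down, gripper open.
Joint ranges: [-2.89, 2.89], [-0.75, 2.08], [0.22, 2.7], [-1.18, 4.32], [0.11, 2.71], [-2.7, 2.7]. Speed limits (rad/s): [2.57, 2.57, 3.14, 3.14, 3.14, 3.14].

## Interface

Orientations are given as a rotation vector (axis times angle).
In Python, from bench import robot, claw, kinematics, viewer, ticket, spot_in, regions_of, current_t, current_joint_positions, current_qd, current_effort, current_position, current_ee_rot, current_ft_force, current_torque, current_gripper_width, current_gripper_force gives the robot as it stands. Calls block until the motion is done:
- robot.move_ptp(position, orientation): joint-space move of the TCP to a pose.
- robot.move_straight(position, velocity=0.15, rot=None, guard=None): straight line of the TCP; rot=None keeps the orientation; velocity is the mean speed in m/s. With guard (N) it stops when the force on the tool has changed by that much, and returns True; else False.
- robot.move_joints(angles): joint-space move.
- claw.move_gripper(opening): finger opening in m; the grip force is fixed at half the most; returns when the fingers have stopped.
- robot.pause(seconds).
- kinematics.solve_ik(position, orientation): joint angles nearest the present ones, or None.
- viewer.grab_frame(name): name is "scene" or "top" or "wrist"; returns a dict with "frame" (420x560x3 uint8, blue, green, red), "fx", "fy", "cx", "cy" (pixels), "pose" (4x4, takes a point from camera to world coordinates); the wrist camera has in their place "T_tool_cam" (4x4, takes a point from camera to tool coordinates, whose origin is the TCP and whose axes are the flange's). Camera axes: x right, y down, z forward; pixel columns grow to the right and rows downward; lengths in m; the calibration is good to about 2 mm. A picture is of the moment at which its call begins: read the wrist's pose just before it. There is no depth.
A pose or a line that the arm cannot do raises robot.IKError and nothing moves.
- ticket.close_job(): hands the job in; it is judged then, once.
Trained networks look in a picture, given as the dict that the camera call returned (one of the last four; its "shot" number tells which), for a name from the list of things; names that differ only in an ending like _2 or _b are one class to them, and where a whole thing is asked for, a point or a joint stands for the part that bears it (a point fixed in the world has none). Each returns a list of dicts, best first, with "p" (0 to 1); they miss things now and then, are a little off and sometimes report something else, mostly with a low value. They report only what shows in the picture. A call takes as long as a camera call. They do not tell look-alikes from the thing itself.
- spot_in(picture, name): "box" ([centre column, centre row, width, height] in pixels, round what is visible of it).
- regions_of(picture, name): "region" (420x560 bool, what is visible of it) and "box" ([centre column, centre row, width, height] in pixels, round what is visible of it).
Readings, each from a call of its own:
- current_t(): time.
- current_joint_positions(): joint angles.
- current_qd(): joint speeds.
- current_effort(): joint torques, N m.
- current_position(): TCP position.
- current_ee_rot(): TCP orientation.
- current_ft_force(): force on the tool from outside, world axes, zero at the start.
- current_torque(): the same for the moment, N m.
- current_gripper_width(): finger opening in m.
- current_gripper_force(): force on a finger pad.
Only numpy, scipy, OpenCV 4.12 (cv2) and the standard library are available. Lean on these libraries where they do the work, as an engineer would, in place of code of your own. Each camera call takes 0.05 s, during which the arm holds its last target. There are 200 camera calls.

## Working session

There is one attempt and no reset: what is moved stays moved. The work goes in short steps, each a Python script; the robot and the scene stay as the last script left them, time stands still between calls to the robot, and variables do not carry over. Pictures are saved under pics/ and viewed, at most 14 in all, crops included, and the job is handed in when it is done.

```bash
mkdir -p pics; ls; cat > h.py <<'E'
import numpy as np, cv2
from scipy.spatial.transform import Rotation as R
from bench import *
def P(pic,tool=None):
    if 'pose' in pic: return np.array(pic['pose'])
    p,r=tool; T=np.eye(4); T[:3,:3]=R.from_rotvec(r).as_matrix(); T[:3,3]=p
    return T@np.array(pic['T_tool_cam'])
def ray(pic,u,v,z,tool=None):
    T=P(pic,tool); d=T[:3,:3]@np.array([(u-pic['cx'])/pic['fx'],(v-pic['cy'])/pic['fy'],1])
    return T[:3,3]+d*(z-T[2,3])/d[2]
def proj(pic,X,tool=None):
    T=P(pic,tool); c=T[:3,:3].T@(np.array(X)-T[:3,3])
    return np.array([c[0]/c[2]*pic['fx']+pic['cx'],c[1]/c[2]*pic['fy']+pic['cy']])
def wrist():
    t=(np.array(current_position()),np.array(current_ee_rot())); return viewer.grab_frame('wrist'),t
E
cat > a.py <<'E'
from h import *
for n in ['top','scene']:
    f=viewer.grab_frame(n); cv2.imwrite(f'pics/{n}0.png',f['frame']); print(n,np.round(f['pose'],3).tolist(),f['fx'])
    for k,z in dict(bin=.1,lid=.108,lid_grip=.148,spice_tray=.02,scoop=.045,scoop_grip=.113,soap=.17,mug=.09,can=.075,jar1=.188,jar2=.188,jar3=.188,nut1=.017,nut5=.017).items():
        for d in spot_in(f,k)[:7]:
            if d['p']>.2: print(k,round(d['p'],2),np.round(d['box']).astype(int).tolist(),np.round(ray(f,*d['box'][:2],z),3)[:2])
print(np.array(R.from_rotvec(current_ee_rot()).as_matrix()).round(2),current_t())
E
python3 a.py
```

```text
pics
top [[0.026, -0.986, 0.167, 0.381], [-1.0, -0.027, -0.001, -0.084], [0.005, -0.167, -0.986, 1.423], [0.0, 0.0, 0.0, 1.0]] 533.8531761556658
bin 0.54 [130, 257, 56, 93] [0.445 0.288]
lid 0.69 [387, 255, 16, 15] [ 0.467 -0.344]
lid_grip 0.63 [262, 194, 93, 74] [ 0.603 -0.034]
lid_grip 0.36 [149, 187, 9, 15] [0.612 0.241]
spice_tray 0.8 [129, 259, 53, 89] [0.445 0.313]
spice_tray 0.57 [387, 238, 15, 16] [ 0.518 -0.361]
scoop 0.92 [399, 151, 77, 73] [ 0.749 -0.39 ]
scoop 0.85 [379, 262, 62, 67] [ 0.454 -0.335]
scoop 0.73 [457, 242, 74, 81] [ 0.51  -0.537]
scoop_grip 0.97 [399, 150, 79, 77] [ 0.732 -0.374]
scoop_grip 0.6 [455, 242, 72, 86] [ 0.503 -0.509]
scoop_grip 0.59 [375, 262, 66, 63] [ 0.448 -0.314]
soap 0.92 [191, 135, 29, 29] [0.74  0.143]
mug 0.83 [319, 138, 43, 35] [ 0.765 -0.173]
can 0.6 [253, 131, 26, 33] [ 0.782 -0.   ]
jar1 0.71 [234, 178, 24, 21] [0.632 0.033]
jar2 0.71 [234, 178, 24, 21] [0.632 0.033]
jar3 0.71 [234, 178, 24, 21] [0.632 0.033]
nut1 0.69 [384, 238, 18, 16] [ 0.519 -0.355]
nut1 0.58 [357, 258, 4, 9] [ 0.463 -0.282]
nut1 0.41 [234, 177, 21, 18] [0.67  0.
[... 1228 characters left out ...]
 0.675 -0.007]
jar3 0.87 [273, 186, 18, 34] [ 0.611 -0.13 ]
jar3 0.66 [295, 193, 94, 62] [ 0.673 -0.119]
nut1 0.74 [315, 146, 65, 36] [0.47  0.308]
nut1 0.66 [249, 268, 16, 13] [ 0.633 -0.267]
nut1 0.62 [182, 261, 9, 12] [ 0.476 -0.354]
nut1 0.55 [352, 168, 12, 10] [0.64  0.271]
nut1 0.54 [200, 245, 8, 10] [ 0.476 -0.284]
nut1 0.53 [193, 268, 10, 13] [ 0.515 -0.353]
nut5 0.74 [315, 146, 65, 36] [0.47  0.308]
nut5 0.66 [249, 268, 16, 13] [ 0.633 -0.267]
nut5 0.62 [182, 261, 9, 12] [ 0.476 -0.354]
nut5 0.55 [352, 168, 12, 10] [0.64  0.271]
nut5 0.54 [200, 245, 8, 10] [ 0.476 -0.284]
nut5 0.53 [193, 268, 10, 13] [ 0.515 -0.353]
[[ 0.94  0.34  0.  ]
 [ 0.34 -0.94 -0.  ]
 [-0.    0.   -1.  ]] 1.5
```

```bash
python3 -c "
import cv2
for n in ['top','scene']:
    a=cv2.imread(f'pics/{n}0.png'); cv2.imwrite(f'pics/{n}0b.png',cv2.resize(a[90:390] if 0 else a,(800,600),interpolation=cv2.INTER_CUBIC))"
```

```text
(no output)
```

View pics/top0b.png

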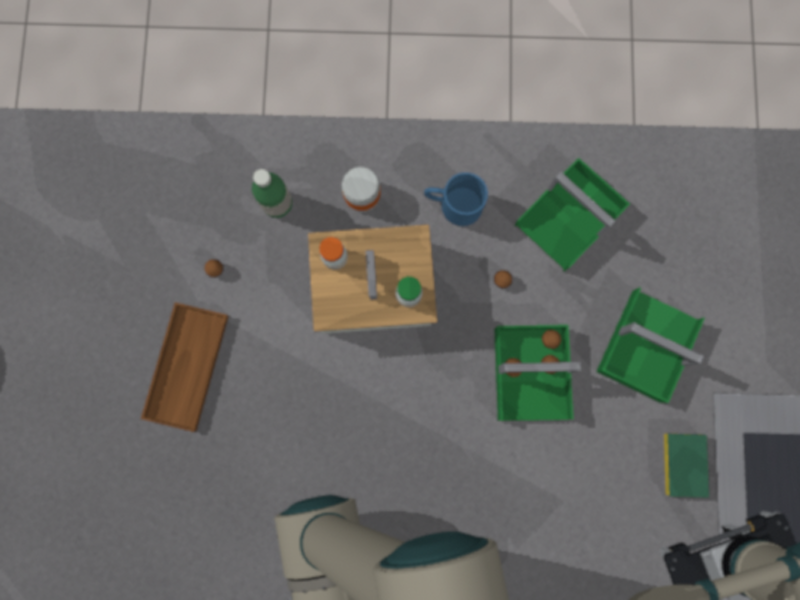

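View pics/scene0b.png

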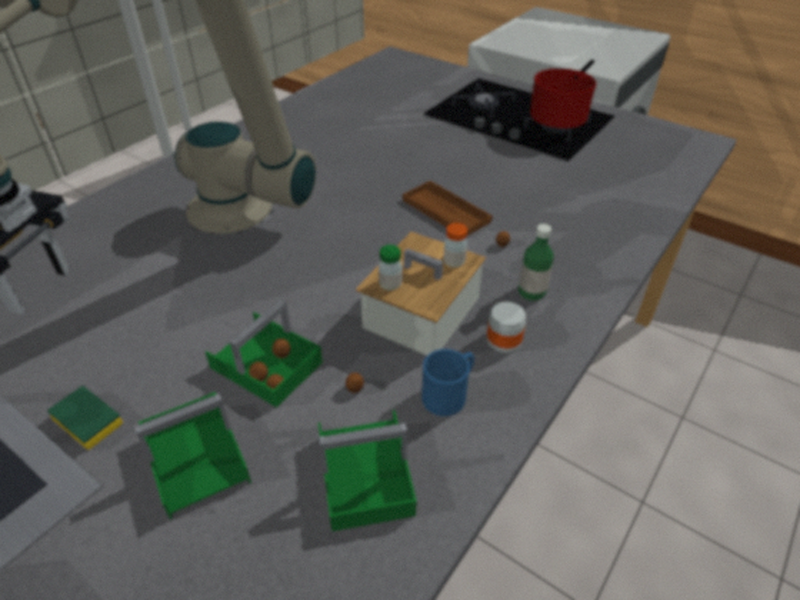

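```bash
cat > b.py <<'E'
from h import *
D=[np.pi,0,0]
for n,p in [('lid',(0.5,0.0,.55)),('scoop',(.40,-.33,.5))]:
    robot.move_ptp(p,D)
    f,t=wrist(); cv2.imwrite(f'pics/w_{n}.png',cv2.resize(f['frame'],(800,600)))
    if n=='lid': print(np.round(f['T_tool_cam'],3).tolist())
    print(n,t[0].round(3),P(f,t).round(3).tolist())
    for k,z in dict(lid=.108,lid_grip=.148,jar1=.188,jar2=.188,nut1=.017,scoop=.045,scoop_grip=.113,spice_tray=.02).items():
        for d in spot_in(f,k)[:5]:
            if d['p']>.4: print(k,round(d['p'],2),np.round(d['box']).astype(int).tolist(),np.round(ray(f,*d['box'][:2],z,t),3)[:2])
E
python3 b.py
```

```text
[[-0.001, -0.973, -0.232, 0.067], [1.0, -0.0, -0.001, 0.0], [0.001, -0.232, 0.973, 0.022], [0.0, 0.0, 0.0, 1.0]]
lid [ 0.5   -0.001  0.55 ] [[-0.002, -0.973, -0.233, 0.567], [-1.0, 0.001, 0.001, -0.001], [-0.001, 0.233, -0.973, 0.528], [0.0, 0.0, 0.0, 1.0]]
lid 0.88 [300, 83, 199, 166] [ 0.611 -0.021]
lid_grip 0.75 [302, 84, 196, 167] [ 0.606 -0.022]
lid_grip 0.64 [80, 196, 86, 157] [0.487 0.228]
jar1 0.75 [243, 43, 46, 61] [0.637 0.035]
jar1 0.62 [370, 108, 56, 46] [ 0.579 -0.084]
jar2 0.75 [243, 43, 46, 61] [0.637 0.035]
jar2 0.62 [370, 108, 56, 46] [ 0.579 -0.084]
nut1 0.92 [477, 190, 22, 20] [ 0.466 -0.294]
nut1 0.89 [86, 73, 32, 25] [0.634 0.273]
nut1 0.83 [528, 154, 32, 26] [ 0.521 -0.362]
nut1 0.65 [522, 187, 29, 21] [ 0.472 -0.361]
nut1 0.62 [472, 76, 27, 29] [ 0.629 -0.266]
scoop 0.86 [534, 31, 51, 61] [ 0.681 -0.325]
scoop 0.66 [501, 196, 117, 119] [ 0.464 -0.313]
scoop_grip 0.81 [501, 197, 117, 117] [ 0.477 -0.27 ]
scoop_grip 0.78 [532, 31, 55, 59] [ 0.664 -0.277]
spice_tray 0.77 [79, 197, 82, 152] [0.458 0.305]
scoop [ 0.4   -0.329  0.5  ] [[0.0, -0.973, -0.231, 0.467], [-1.0, -0.001, 0.001, -0.329], [-0.002, 0.231, -0.973, 0.479], [0.0, 0.0, 0.0, 1.0]]
lid 0.98 [50, 32, 101, 60] [ 0.554 -0.1  ]
lid_grip 0.97 [50, 33, 98, 66] [ 0.544 -0.125]
jar1 0.77 [29, 14, 58, 28] [ 0.548 -0.135]
jar2 0.77 [29, 14, 58, 28] [ 0.548 -0.135]
nut1 0.92 [304, 80, 30, 33] [ 0.52  -0.357]
nut1 0.66 [305, 114, 32, 15] [ 0.479 -0.358]
nut1 0.51 [250, 126, 25, 27] [ 0.463 -0.287]
scoop 0.91 [458, 84, 185, 169] [ 0.511 -0.538]
scoop 0.85 [274, 125, 132, 144] [ 0.465 -0.319]
scoop 0.41 [250, 117, 27, 14] [ 0.474 -0.289]
scoop_grip 0.82 [277, 126, 129, 145] [ 0.464 -0.323]
scoop_grip 0.76 [459, 86, 182, 171] [ 0.504 -0.507]
```

View pics/w_lid.png

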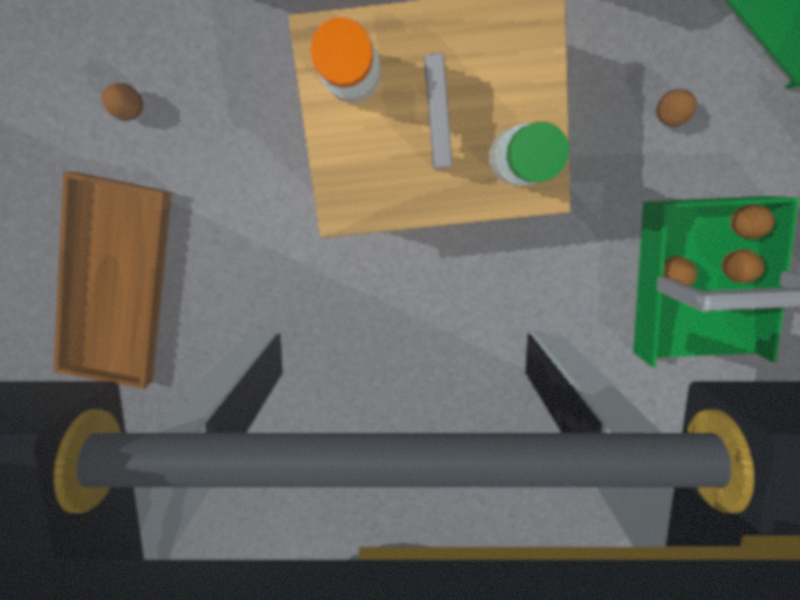

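View pics/w_scoop.png

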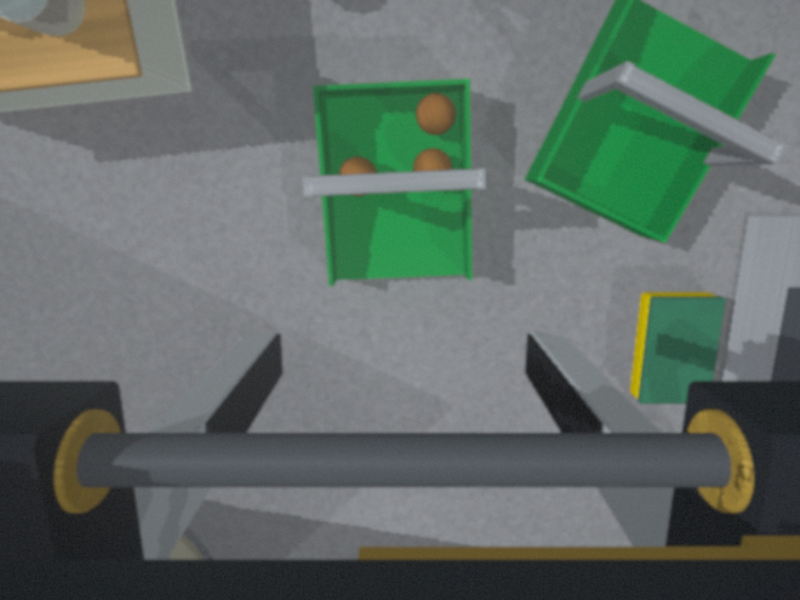

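```bash
cat > c.py <<'E'
from h import *
class F(dict): pass
f=viewer.grab_frame('wrist'); cal={k:f[k] for k in('fx','fy','cx','cy','T_tool_cam')}
s=.7
def W(p,tool,z): return ray(cal,p[0]*s,p[1]*s,z,tool)[:2]
L=(np.array([.5,-.001,.55]),np.array([np.pi,0,0])); S=(np.array([.4,-.329,.5]),np.array([np.pi,0,0]))
print('jars',W((341,50),L,.188),W((538,152),L,.188))
a,b=W((434,55),L,.156),W((441,165),L,.156); print('bar',a,b,(a+b)/2,np.linalg.norm(a-b),np.degrees(np.arctan2(*(a-b)[::-1])))
q=[W(p,L,.108) for p in((322,236),(570,211),(290,15))]; print('lid',q,(q[1]+q[2])/2,np.degrees(np.arctan2(*(q[2]-q[0])[::-1])),np.degrees(np.arctan2(*(q[0]-q[1])[::-1]))-90,np.linalg.norm(q[2]-q[0]))
q=[W(p,L,.02) for p in((64,172),(170,190),(148,385),(54,372))]; print('tray',np.round(q,3).tolist(),np.mean(q,0),[np.degrees(np.arctan2(*(q[i]-q[j])[::-1])) for i,j in((0,3),(1,2))])
a,b=W((304,186),S,.121),W((484,179),S,.121); print('sbar',a,b,(a+b)/2,np.linalg.norm(a-b))
q=[W(p,S,.045) for p in((316,87),(470,80))]+[W(p,S,.045) for p in((470,278),(332,284))]; print('scoop rim',np.round(q,3).tolist())
E
python3 c.py
```

```text
jars [0.64392673 0.03868678] [ 0.5814029  -0.09044995]
bar [ 0.64790028 -0.0222885 ] [ 0.5736471  -0.02844339] [ 0.61077369 -0.02536594] 0.07450783656438886 4.7384468515001545
lid [array([0.51583867, 0.06867191]), array([ 0.5368547 , -0.14142193]), array([0.68696966, 0.08678249])] [ 0.61191218 -0.02731972] 6.04105676853303 5.712388662585241 0.17208662877405073
tray [[0.57, 0.34], [0.552, 0.235], [0.339, 0.283], [0.355, 0.385]] [0.45392146 0.31084338] [np.float64(-11.970588781169425), np.float64(-12.721393281778058)]
sbar [ 0.45900878 -0.25841159] [ 0.4637739  -0.38590369] [ 0.46139134 -0.32215764] 0.12758111716504136
scoop rim [[0.537, -0.257], [0.542, -0.384], [0.376, -0.389], [0.371, -0.264]]
```

```bash
cat >> h.py <<'E'
def down(deg): return (R.from_euler('z',deg,degrees=True)*R.from_rotvec([np.pi,0,0])).as_rotvec()
def tcp(x,y,z): return [x,y,z+.18]
def st(): print('t',round(current_t(),1),'w',round(current_gripper_width(),4),'f',np.round(current_ft_force(),1))
E
cat > d.py <<'E'
from h import *
O=down(-12.4); c=np.array([.454,.311]); u=np.array([np.cos(np.radians(-12.4)),np.sin(np.radians(-12.4))])
claw.move_gripper(.094)
for (x,y),s in [((.6435,.038),.06),((.581,-.0895),-.06)]:
    robot.move_ptp(tcp(x,y,.34),O)
    robot.move_straight(tcp(x,y,.174),.2,guard=8); claw.move_gripper(.03); st()
    robot.move_straight(tcp(x,y,.30),.2); st()
    g=c+u*s
    robot.move_straight(tcp(*g,.25),.3)
    robot.move_straight(tcp(*g,.12),.25)
    print(robot.move_straight(tcp(*g,.072),.05,guard=4),current_position()[2]-.18)
    claw.move_gripper(.065); st()
    robot.move_straight(tcp(*g,.22),.3); claw.move_gripper(.094)
robot.move_ptp([.45,.05,.55],[np.pi,0,0])
f,t=wrist(); cv2.imwrite('pics/w2.png',cv2.resize(f['frame'],(800,600)))
E
python3 d.py
```

```text
t 9.7 w 0.0418 f [0.3 0.8 0.5]
t 10.5 w 0.0421 f [-1.   0.1 -2.9]
False 0.0723071797553016
t 14.0 w 0.0652 f [-1.1 -0.1 -0.5]
t 18.6 w 0.0419 f [ 0.2 -0.8  0.3]
t 19.4 w 0.0418 f [-0.4 -0.  -2. ]
False 0.0722707311334077
t 23.4 w 0.0651 f [ 0.5 -0.3 -0.6]
```

View pics/w2.png

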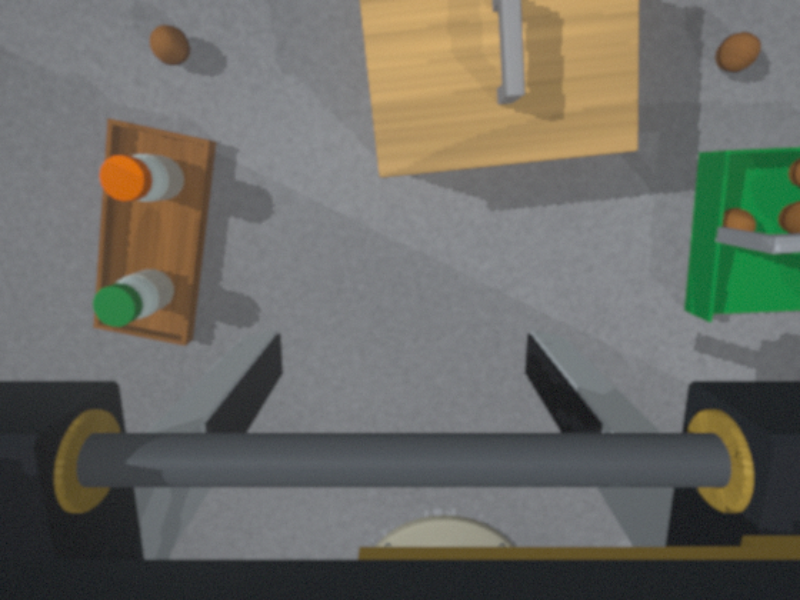

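```bash
cat > e.py <<'E'
from h import *
O=down(5.5)
robot.move_ptp(tcp(.612,-.026,.25),O)
print(robot.move_straight(tcp(.612,-.026,.141),.15,guard=8)); claw.move_gripper(0.0); st()
robot.move_straight(tcp(.612,-.026,.20),.1); st()
robot.move_straight(tcp(.36,.07,.16),.25)
robot.move_straight(tcp(.36,.07,.07),.2)
print(robot.move_straight(tcp(.36,.07,.050),.04,guard=5),np.round(current_position(),4))
claw.move_gripper(.06); st()
robot.move_straight(tcp(.36,.07,.16),.3); claw.move_gripper(.094)
robot.move_ptp([.48,-.05,.5],[np.pi,0,0])
f,t=wrist(); np.save('w3.npy',np.r_[t[0],t[1]]); cv2.imwrite('pics/w3.png',cv2.resize(f['frame'],(800,600)))
for d in spot_in(f,'nut1'): print(round(d['p'],2),ray(f,*d['box'][:2],.017,t)[:2].round(3))
# pour feasibility
for yaw in (180,170,190,150,210):
  for a in (0,30,45,60):
    Rs=R.from_euler('z',yaw,degrees=True)*R.from_euler('y',a,degrees=True)
    for flip in (90,-90):
      Rt=Rs*R.from_rotvec([np.pi,0,0])*R.from_euler('z',flip,degrees=True)
      G=np.array([.61,-.027,.27])
      q=kinematics.solve_ik(G-Rt.as_matrix()[:,2]*.18,Rt.as_rotvec()); print(yaw,a,flip,None if q is None else np.round(q,2))
E
python3 e.py
```

```text
False
t 28.9 w 0.0136 f [ 0.5 -1.5  0.2]
t 29.7 w 0.0135 f [-0.4  0.  -3.9]
True [0.3599 0.07   0.2308]
t 32.9 w 0.0601 f [ 0.  -0.5  0.3]
0.94 [ 0.628 -0.268]
0.77 [ 0.467 -0.289]
0.74 [ 0.516 -0.361]
0.71 [0.374 0.074]
0.7 [0.636 0.271]
180 0 90 [-0.16  0.31  1.34  0.    1.49 -0.16]
180 0 -90 None
180 30 90 [-0.23  0.05  1.8   0.16  0.79 -0.31]
180 30 -90 None
180 45 90 [-0.28 -0.02  2.03  0.51  0.41 -0.67]
180 45 -90 [-0.28 -0.02  2.03  0.51  0.41  2.47]
180 60 90 [-0.34 -0.01  2.26  1.98  0.32 -2.17]
180 60 -90 [-0.34 -0.01  2.26  1.98  0.32  0.97]
170 0 90 [-0.16  0.31  1.34  0.    1.49  0.02]
170 0 -90 None
170 30 90 [-0.15  0.05  1.8  -0.02  0.77  0.03]
170 30 -90 None
170 45 90 [-0.15 -0.02  2.03 -0.06  0.35  0.08]
170 45 -90 None
170 60 90 None
170 60 -90 [-0.14 -0.01  2.25  3.34  0.16 -0.18]
190 0 90 [-0.16  0.31  1.34 -0.    1.49 -0.33]
190 0 -90 None
190 30 90 [-0.3   0.06  1.79  0.31  0.84 -0.63]
190 30 -90 [-0.3   0.06  1.79  0.31  0.84  2.51]
190 45 90 [-0.4  -0.    2.02  0.78  0.58 -1.12]
190 45 -90 [-0.4  -0.    2.02  0.78  0.58  2.02]
190 60 90 [-0.5   0.01  2.24  1.63  0.58 -2.03]
190 60 -90 [-0.5   0.01  2.24  1.63  0.58  1.12]
150 0 90 [-0.16  0.31  1.34  0.    1.49  0.37]
150 0 -90 None
150 30 90 [-0.01  0.1   1.75 -0.33  0.86  0.68]
150 30 -90 [-0.01  0.1   1.75 -0.33  0.86 -2.46]
150 45 90 [ 0.09  0.06  1.95 -0.8   0.6   1.16]
150 45 -90 [ 0.09  0.06  1.95 -0.8   0.6  -1.98]
150 60 90 None
150 60 -90 None
210 0 90 [-0.16  0.31  1.34 -0.    1.49 -0.68]
210 0 -90 [-0.16  0.31  1.34 -0.    1.49  2.46]
210 30 90 [-0.41  0.11  1.73  0.49  1.03 -1.13]
210 30 -90 [-0.41  0.11  1.73  0.49  1.03  2.01]
210 45 90 [-0.56  0.08  1.92  0.89  0.93 -1.57]
210 45 -90 [-0.56  0.08  1.92  0.89  0.93  1.57]
210 60 90 [-0.7   0.13  2.1   1.31  1.   -2.06]
210 60 -90 [-0.7   0.13  2.1   1.31  1.    1.08]
```

View pics/w3.png

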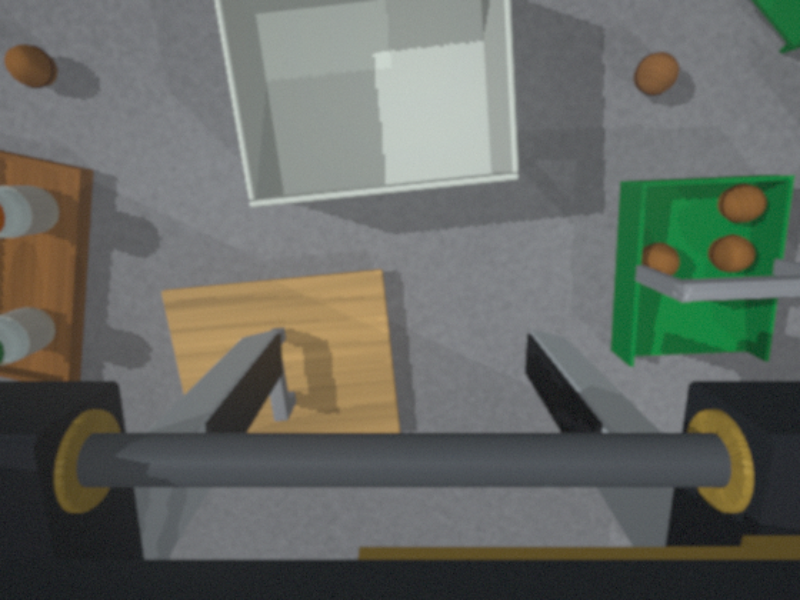

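```bash
cat > f.py <<'E'
from h import *
def pose(G,yaw,a):
    Rt=R.from_euler('z',yaw,degrees=True)*R.from_euler('y',a,degrees=True)*R.from_rotvec([np.pi,0,0])*R.from_euler('z',90,degrees=True)
    return np.array(G)-Rt.as_matrix()[:,2]*.18,Rt.as_rotvec()
def lip(L,yaw,a):
    Rs=R.from_euler('z',yaw,degrees=True)*R.from_euler('y',a,degrees=True)
    return pose(np.array(L)-Rs.apply([.09,0,-.098]),yaw,a)
S=[.461,-.322]; Y0=182; YP=210
path=[lip((.634,-.0145,z),YP,a) for a,z in((0,.22),(15,.195),(25,.165),(35,.145),(45,.135),(53,.135),(60,.135))]
for p,r in path: assert kinematics.solve_ik(p,r) is not None
p,r=pose([*S,.22],Y0,0); robot.move_ptp(p,r)
f,t=wrist()
for d in spot_in(f,'scoop_grip')[:2]: print(d['p'],np.round(d['box']))
print(robot.move_straight(pose([*S,.114],Y0,0)[0],.15,guard=8)); claw.move_gripper(0.); st()
robot.move_straight(pose([*S,.20],Y0,0)[0],.12); st()
p,r=pose([.52,-.25,.315],YP,0); robot.move_straight(p,.15,rot=r)
for i,(p,r) in enumerate(path): robot.move_straight(p,.2 if i==0 else .06,rot=r)
st(); robot.pause(.7)
f=viewer.grab_frame('scene'); cv2.imwrite('pics/s4.png',cv2.resize(f['frame'][60:330,60:420],(800,600)))
E
python3 f.py
```

```text
0.65 [323. 339. 182. 105.]
0.63 [281. 205. 179. 166.]
False
t 39.1 w 0.0135 f [ 0.9 -0.7 -0.8]
t 39.9 w 0.0139 f [-0.4  0.  -3. ]
t 49.3 w 0.0135 f [ 0.6  0.  -2.9]
```

View pics/s4.png

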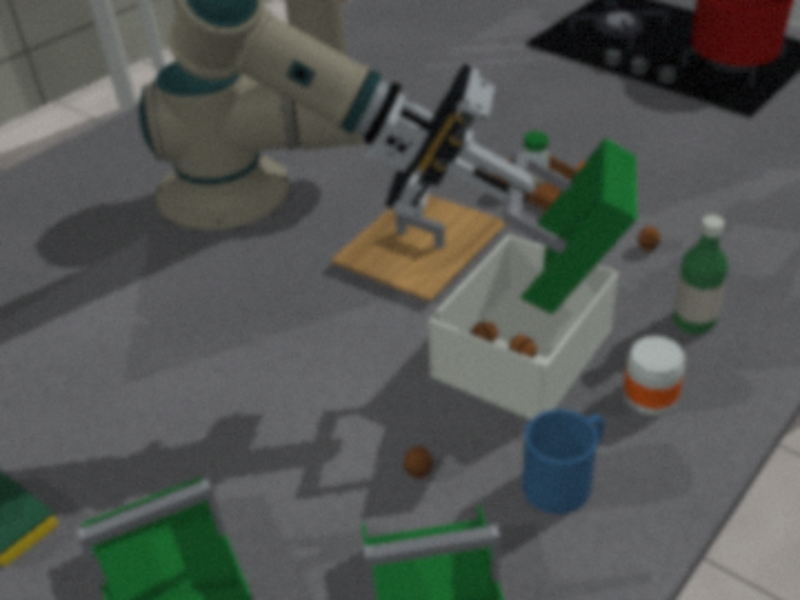

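```bash
cat > g.py <<'E'
from h import *
f,t=wrist(); cv2.imwrite('pics/w5.png',cv2.resize(f['frame'],(800,600)))
for d in spot_in(f,'nut1'): print(round(d['p'],2),np.round(d['box']))
E
python3 g.py
```

```text
0.88 [ 11. 255.  16.  44.]
0.78 [ 57. 217.  56.  41.]
0.72 [  3. 204.   6.  28.]
```

View pics/w5.png

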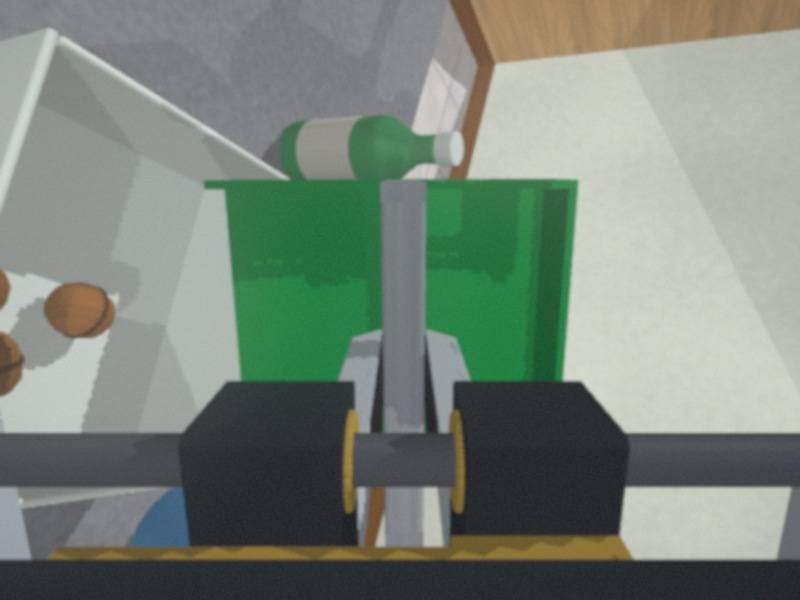

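The picture shows three walnuts in the bin, at the left edge (80,310), (5,290) and (5,365), and the scoop is empty. I'll set the scoop back and relocate the loose nuts.

```bash
sed -n '/^def pose/,/^path/p' f.py > pour.py; sed -i '1i from h import *' pour.py
cat > i.py <<'E'
from pour import *
for p,r in path[-2::-2][:3]+[path[0]]: robot.move_straight(p,.15,rot=r)
p,r=pose([.52,-.25,.315],Y0,0); robot.move_straight(p,.2,rot=r)
robot.move_straight(pose([*S,.20],Y0,0)[0],.25)
robot.move_straight(pose([*S,.135],Y0,0)[0],.15)
print(robot.move_straight(pose([*S,.112],Y0,0)[0],.04,guard=5),current_position()[2]-.18)
claw.move_gripper(.06); st()
robot.move_straight(pose([*S,.22],Y0,0)[0],.25); claw.move_gripper(.094)
robot.move_ptp([.45,0,.55],[np.pi,0,0])
f,t=wrist()
for d in spot_in(f,'nut1'): print('w',round(d['p'],2),np.round(d['box'][:2]),ray(f,*d['box'][:2],.017,t)[:2].round(3))
f=viewer.grab_frame('top')
for d in spot_in(f,'nut1'): print('top',round(d['p'],2),np.round(d['box']),ray(f,*d['box'][:2],.017)[:2].round(3))
cv2.imwrite('pics/t6.png',cv2.resize(f['frame'],(800,600)))
E
python3 i.py
```

```text
True 0.11376661168962493
t 57.5 w 0.0596 f [-0.3  0.4  0.3]
w 0.96 [354.  88.] [ 0.563 -0.101]
w 0.92 [84. 34.] [0.635 0.27 ]
w 0.69 [312.  44.] [ 0.622 -0.041]
w 0.64 [478.  37.] [ 0.629 -0.267]
w 0.56 [314.  89.] [ 0.563 -0.045]
top 0.65 [151. 189.   9.  13.] [0.631 0.27 ]
top 0.57 [267. 196.  15.  16.] [ 0.622 -0.041]
top 0.5 [290. 217.  14.  10.] [ 0.566 -0.103]
top 0.48 [352. 196.  14.  15.] [ 0.628 -0.267]
top 0.44 [270. 219.   4.  12.] [ 0.559 -0.052]
```

View pics/t6.png

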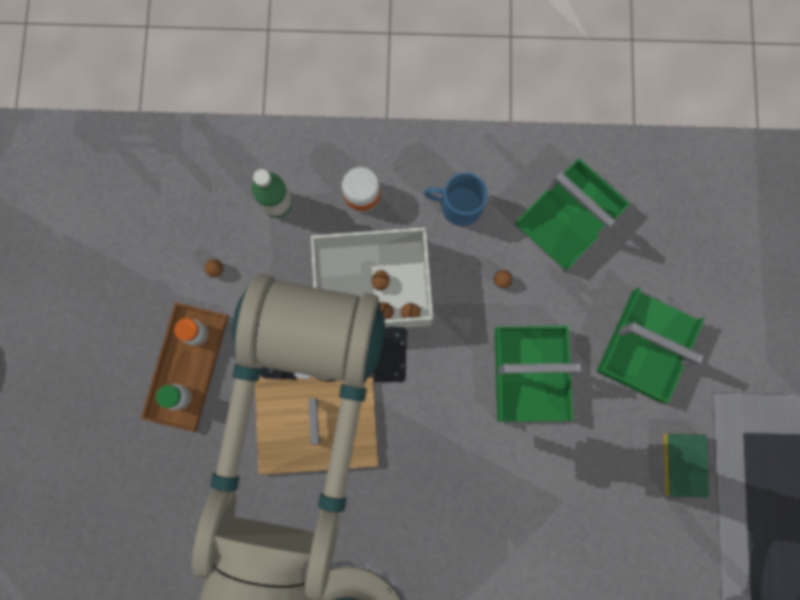

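```bash
cat > j.py <<'E'
from h import *
O=down(5.5)
for (x,y),(bx,by) in [((.628,-.267),(.61,.0)),((.634,.2705),(.64,.03))]:
    robot.move_ptp(tcp(x,y,.22),O)
    robot.move_straight(tcp(x,y,.06),.2); print(robot.move_straight(tcp(x,y,.022),.06,guard=5))
    claw.move_gripper(.01); st()
    robot.move_straight(tcp(x,y,.2),.2); print('held',current_gripper_width())
    robot.move_straight(tcp(bx,by,.2),.25); robot.move_straight(tcp(bx,by,.075),.2)
    claw.move_gripper(.06); robot.move_straight(tcp(bx,by,.22),.25); claw.move_gripper(.094)
robot.move_ptp([.45,0,.55],[np.pi,0,0])
f,t=wrist(); cv2.imwrite('pics/w7.png',cv2.resize(f['frame'],(800,600)))
for d in spot_in(f,'nut1'): print('w',round(d['p'],2),np.round(d['box'][:2]),ray(f,*d['box'][:2],.017,t)[:2].round(3))
st()
E
python3 j.py
```

```text
False
t 64.9 w 0.0309 f [-0.6 -0.1 -0.3]
held 0.03142548929977643
False
t 73.8 w 0.0309 f [-0.4 -0.4 -0.1]
held 0.03156641180202399
w 0.93 [282.  49.] [0.615 0.001]
w 0.92 [262.  26.] [0.644 0.028]
w 0.87 [352.  89.] [ 0.563 -0.098]
w 0.66 [316.  91.] [ 0.56  -0.047]
w 0.59 [314.  43.] [ 0.622 -0.043]
t 79.8 w 0.0935 f [ 0.2 -1.  -0.4]
```

View pics/w7.png

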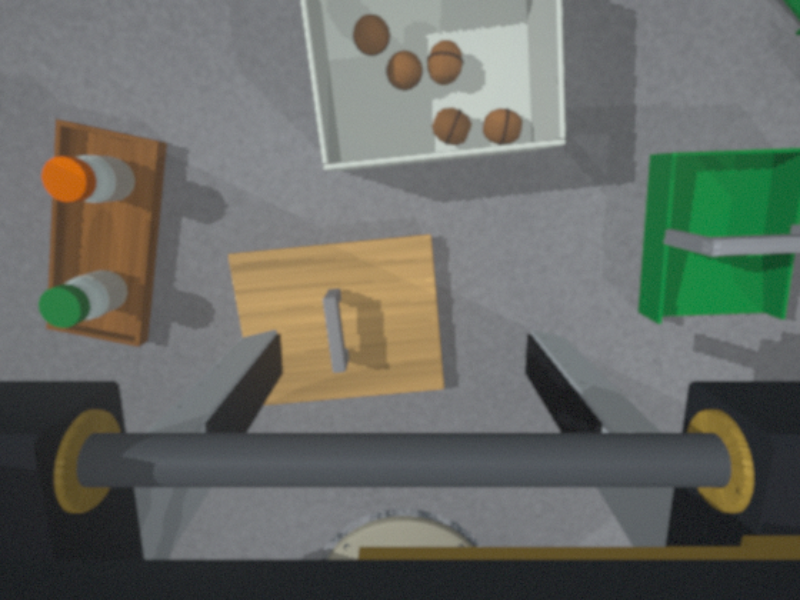

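Five walnuts are in the bin and the counter is clear. Next is the lid.

```bash
cat > k.py <<'E'
from h import *
O=down(5.5)
robot.move_ptp(tcp(.36,.07,.16),O)
print(robot.move_straight(tcp(.36,.07,.051),.12,guard=8)); claw.move_gripper(0.); st()
robot.move_straight(tcp(.36,.07,.20),.15)
robot.move_straight(tcp(.612,-.026,.20),.2); robot.move_straight(tcp(.612,-.026,.158),.1)
print(robot.move_straight(tcp(.612,-.026,.1405),.03,guard=6),current_position()); st()
claw.move_gripper(.06); robot.move_straight(tcp(.612,-.026,.25),.2); claw.move_gripper(.094)
robot.move_ptp([.43,0.02,.55],[np.pi,0,0]); robot.pause(.3)
f=viewer.grab_frame('scene'); cv2.imwrite('pics/s8.png',cv2.resize(f['frame'][90:390,60:460],(800,600))); st()
for d in spot_in(f,'nut1'): print('nut',round(d['p'],2),np.round(d['box']))
E
python3 k.py
```

```text
False
t 83.0 w 0.0142 f [ 0.2  0.3 -0.2]
True [ 0.61179945 -0.0259907   0.32094626]
t 86.8 w 0.0136 f [-0.3 -0.1  5.4]
t 90.3 w 0.0937 f [-0.6 -0.7 -0.2]
```

View pics/s8.png

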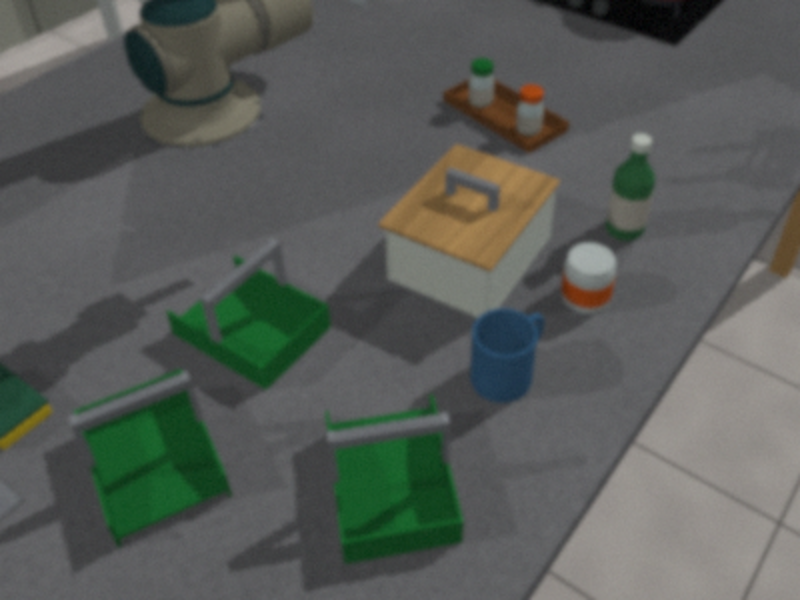

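The lid is home: contact came at 0.141 m grip height, which puts the lid at about 100 mm. The jars and scoop are upright and no stray walnuts show.

```bash
python3 -c "
from bench import *
print(ticket.close_job())"
```

```text
the job is handed in; nothing more can be done
None
```

I handed the job in at about 90 s; no verdict came back, but in the last pictures both jars present stood in the tray, all five walnuts found were in the bin, the lid was home, the scoop was upright on the counter, and the soap, mug and can were where they started.

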